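# Lock out the bench isolator

### The arm

A 6-joint arm with a two-finger parallel gripper is mounted at the origin on the work surface. World frame = base frame: x ahead of the robot, y to its left, z up, the work surface at z = 0. Lengths are in m, angles in rad, forces in N, time in s.
With the tool pointing down it reaches from about 0.4 to 0.825 m from the base axis. Payload 7 kg.
Tool frame: the origin (TCP) lies at the very end of the fingers, on their centre line; the grasp point (between the pads) lies 19 mm behind it; z points along the fingers, y is the line along which they close (so a half turn about z gives the same grasp; the last joint's range is limited). The gripper opens to 88 mm and grips with 3 to 60 N. Pads are 19 mm wide; open, the fingers measure 130 mm over their backs; the gripper's body (78 mm by 193 mm) begins 47 mm behind the grasp point.
Start: joints at [1.416, 0.359, 0.012, 0, -1.224, -0.288], TCP at [0.289, 0.61, 0.227] pointing down, gripper open.
Joint ranges: [-3.07, 3.07], [-1.43, 2.12], [-1.02, 1.25], [-3.03, 1.67], [-3.05, -0], [-3.03, 3.03]. Speed limits (rad/s): [2.39, 2.39, 3.01, 3.14, 3.14, 3.14].

### API

Orientations are given as [roll, pitch, yaw] about the fixed x, y, z axes, in that order (R = Rz(yaw) Ry(pitch) Rx(roll)).
In Python, from station import * gives the robot as it stands.
- The arm moves only by the tool servo_tool, never from a script. Its argument "moves" is a list of rows, each an object of numbers: "jaw": the opening, from 0 (shut) to 1 (fully open); "dx", "dy", "dz": the shift along the world's x, y, z in m; "roll": the turn about the world's z in degrees. A call has exactly 10 rows; each row shifts and turns the commanded pose from where the row before left it; what a row does not reach is not made up. A row lasts 1/8 s, in which the tool goes at most 62.5 mm and 10.7 degrees, less where a joint would pass 70% of its speed; a pose out of reach is approached as far as the arm can. A call with a gripper value outside its range is refused whole. The fingers move at their own pace and stop on an object; "newtons" is the grip in N (left out, the last holds). Time passes only in rows, so rows that do not move let the fingers close, or fill a call up. It gives the time, the measured TCP pose, the force, the opening and the grip force at its end, in the units of the state.
- get_state(): the state, without advancing time (a new reading comes with each control period).
- grab_frame(name): name is "scene" or "top"; returns (picture, depth): 480x640x3 uint8, red, green, blue; 480x640 float32, m along the optical axis (not along the pixel's ray), 0 where there is no reading.
- calibration(name): a dict with "intrinsics" (3x3 intrinsics, pixels), "R" (3x3) and "t" (3): a world point X has camera coordinates R X + t. Camera axes: x right, y down, z forward; pixel columns grow to the right and rows downward; lengths in m; the calibration is good to about 2 mm. A picture is of the moment at which its call begins. calibration takes no time and is no camera call.
- job_done(): hands the job in; it is judged then, once.
The state is a dict: "t": time; "q": joint angles; "qd": joint speeds; "joint_efforts": joint torques, N m; "eef_pos": TCP position; "ee_rot": TCP orientation; "force": force on the tool from outside, world axes, zero at the start; "moment": the same for the moment, N m; "width": finger opening in m; "gripper_force": force on a finger pad.
Only numpy, scipy, OpenCV 4.12 (cv2) and the standard library are available. Lean on these libraries where they do the work, as an engineer would, in place of code of your own. Each camera call takes 0.05 s, during which the arm holds its last target. There are 200 camera calls.

### The job

Shut the bench supply down for maintenance: swing the red isolator handle from on all the way over to off, and after that lay the red lock-out bar flat in both saddles in front of the handle, roughly centred, with its yellow eye on the side of the yellow saddle, so that the handle cannot be swung back. Lay the bar down gently rather than dropping it, and leave the mug, bottle, tape roll and screwdriver where they are.

Things in the scene. Friction and masses are not known exactly. Their poses are not given: they have to be found in the camera images.
- isolator: grey switch box fixed on the bench, 200 (x) x 150 (y) x 60 mm high; origin: centre of its underside; z up. A green patch on its top at the -x end marks on, a black patch at the +x end marks off. The handle's hinge runs along y at x = 0, 70 mm up. Two saddle posts stand on it at x = -45 mm: steel at y = -60 mm, yellow at y = +60 mm (see seat).
- handle (a joint): hinge of the fork-shaped handle, rad: 0 = on (leaning 43 degrees to the box's -x, green side), 0.75 = upright, 1.5 = off (leaning 43 degrees to +x, black side). Over-centre: beyond upright it tends to fall to the nearer end; moved by about 3 N at the grip when pushed along its arc (a level push can jam by friction).
- handle_grip (a point): middle of the handle's red cross bar (18 mm diameter, 92 mm long along the box's y), 110 mm from the hinge. Two steel arms (8 mm thick, at y = +-35 mm) join it to the hinge, 62 mm free between them. At on it is 75 mm to the box's -x of the hinge, 150 mm above the bench; upright 180 mm above the bench.
- seat (a point): midway between the saddles, level with their notch floors: x -45, y 0, z 122 mm in the box's frame, same axes. The properly laid bar's origin comes here. Each saddle post is 42 mm (x) x 10 mm (y) with an open-topped notch 26 mm wide (x), 24 mm deep; prong tops 146 mm above the bench. Clear only when the handle is off.
- lock_bar: loose red bar, square section 16 x 16 mm, lying along its own y from -80 to +80 mm, then a flat yellow padlock eye 36 mm (x) x 32 mm (y) x 16 mm high from y = +80 to +112 mm; about 0.12 kg. Origin: on the underside, midway along the red part; z up as it lies on the bench.
- bar_eye (a point): middle of the bar's yellow eye, 96 mm along the bar's +y from its origin and 8 mm up
- mug: blue mug, 80 mm wide, 90 mm high, origin at its underside; bystander
- bottle: white bottle with blue cap, 68 mm diameter, 180 mm high, origin at its underside; bystander
- tape_roll: blue ring of tape lying flat, 100 mm diameter, 48 mm high, origin at its underside; bystander
- screwdriver: screwdriver with orange handle, 200 mm long, 26 mm thick, lying along its x, origin at its middle; bystander
Things that resemble listed ones, but are neither listed nor needed, are in the scene too. There is more than one size of the lock_bar; the job needs the smallest.

How it is judged:
By the outcome, as a careful person would: the job done as asked, in the order asked, and still so for the second after the job is handed in, with the robot touching nothing.
It also fails if it takes over 61 s, if anything falls off the work surface, if the arm or the gripper's body presses on something with over 40 N, if the wrist force passes 120 N, or if a joint passes its speed limit or range.

## Working session

There is one attempt and no reset: what is moved stays moved. The work goes in short steps, Python scripts to look and compute and a tool call to move; the robot and the scene stay as the last step left them, time stands still between calls to the robot, and variables do not carry over. Pictures are saved under pics/ and viewed, at most 10 in all, crops included, and the job is handed in when it is done.

Besides the shell and the picture viewer there is one more tool, called after "Emit:" as name(argument=value, ...), one argument or row to a line, values as JSON. servo_tool: Moves the arm, as the interface text tells. Its arguments: {"type":"object","properties":{"moves":{"type":"array","items":{"type":"object","properties":{"jaw":{"type":"number"},"dx":{"type":"number"},"dy":{"type":"number"},"dz":{"type":"number"},"roll":{"type":"number"}}}},"newtons":{"type":"number"}},"required":["moves"]}

```bash
mkdir -p pics; cat > h.py <<'E'
from station import *
import numpy as np, cv2
def snap(n,f):
    p,d=grab_frame(n); cv2.imwrite(f'pics/{f}.png',p[:,:,::-1]); np.save(f'pics/{f}.npy',d); return p,d
def pt(n,d,u,v,r=1):
    c=calibration(n);w=d[v-r:v+r+1,u-r:u+r+1];z=np.median(w[w>0])
    X=np.linalg.inv(c['intrinsics'])@[u,v,1]*z
    return c['R'].T@(X-c['t'])
E
python3 -c "
from h import *
snap('scene','s0');snap('top','t0');print(get_state())
for n in('scene','top'):print(calibration(n))"
```

```text
{'t': 0.1, 'q': array([ 1.41610190e+00,  3.59298402e-01,  1.11611303e-02, -2.95187008e-04,
       -1.22409495e+00, -2.88128895e-01]), 'qd': array([ 0.0002999 , -0.00183168,  0.00364067,  0.00126026, -0.00053624,
       -0.00125452]), 'joint_efforts': array([-1.98749483e-03, -5.84162056e+01,  2.93751651e+01,  7.01559708e+00,
        1.01254944e-02, -4.89086165e-05]), 'eef_pos': array([0.28905747, 0.60950031, 0.22573432]), 'ee_rot': array([ 3.14013709e+00, -1.41985143e-04, -4.42923723e-01]), 'force': array([-0.29244375,  0.19812493, -0.09501544]), 'moment': array([ 0.01844619, -0.03850081, -0.01135688]), 'gripper_force': 0.0, 'width': 0.08751686172415084}
{'intrinsics': array([[464.93995105,   0.        , 317.37680103],
       [  0.        , 464.93995105, 234.08371991],
       [  0.        ,   0.        ,   1.        ]]), 'R': array([[-2.80501728e-01,  9.59853443e-01,  3.84585401e-04],
       [ 6.79359781e-01,  1.98814985e-01, -7.06358896e-01],
       [-6.78077480e-01, -1.97873619e-01, -7.07853772e-01]]), 't': array([ 0.15243149, -0.28722249,  1.67060633])}
{'intrinsics': array([[446.05975063,   0.        , 323.34523995],
       [  0.        , 446.05975063, 243.08578031],
       [  0.        ,   0.        ,   1.        ]]), 'R': array([[-0.02370654, -0.99968008, -0.00881736],
       [-0.99666711,  0.02432188, -0.07786608],
       [ 0.07805562,  0.00694204, -0.99692484]]), 't': array([0.01808943, 0.55527551, 1.34088413])}
```

View pics/s0.png

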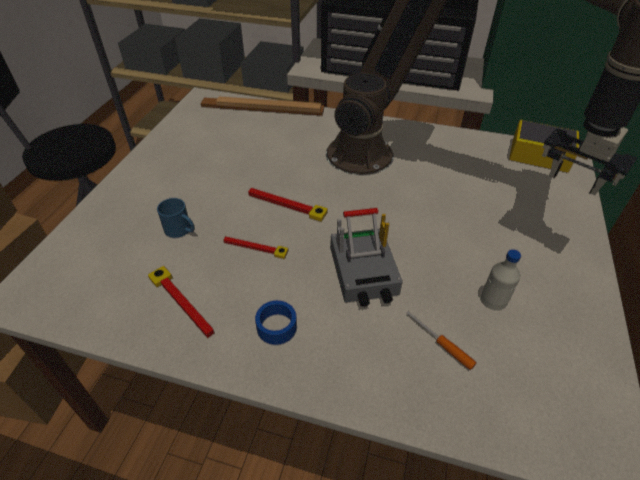

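View pics/t0.png

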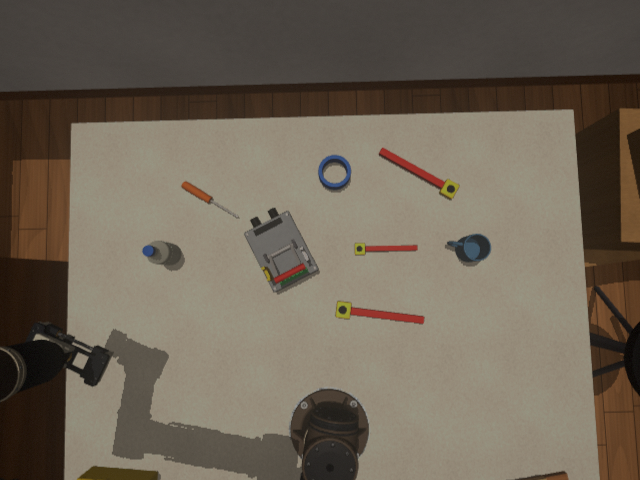

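Scene and top views: three red bars with yellow eyes. In the top picture they are at (388,248) short with its eye at (360,249), (382,314) longer with its eye at (343,310), and (418,172) longer with its eye at (450,189). The short one at (388,248) is the lock_bar. The isolator is at about (281,250), with its handle at on, towards the robot. I'll check both in a close crop.

```bash
python3 -c "
from h import *
im=cv2.imread('pics/t0.png');cv2.imwrite('pics/c0.png',cv2.resize(im[195:305,235:430],None,fx=4,fy=4,interpolation=cv2.INTER_CUBIC))
d=np.load('pics/t0.npy')
rgb=im[:,:,::-1].astype(int)
c=calibration('top')
def world(mask):
    v,u=np.nonzero(mask&(d>0));X=np.linalg.inv(c['intrinsics'])@np.array([u,v,1+0*u])*d[v,u]
    return (c['R'].T@(X-c['t'][:,None])).T
r,g,b=rgb[...,0],rgb[...,1],rgb[...,2]
win=np.zeros(d.shape,bool);win[200:298,240:325]=1
P=world(win);
m=(P[:,2]>.052)&(P[:,2]<.066)
rect=cv2.minAreaRect(P[m,:2].astype(np.float32)*1000);print('boxtop',rect,np.median(P[m,2]))
red=(r>120)&(g<70)&(b<70);yel=(r>120)&(g>100)&(b<80)
W=world(red&win);print('grip',W.mean(0),np.percentile(W,[2,98],axis=0))
W=world(yel&win);print('yellow post',W.mean(0),W.max(0))
for n,(v0,v1,u0,u1) in dict(A=(235,262,345,425),B=(295,330,330,430),C=(140,205,370,465)).items():
    w=np.zeros(d.shape,bool);w[v0:v1,u0:u1]=1
    R=world(red&w);Y=world(yel&w)
    rr=cv2.minAreaRect(R[:,:2].astype(np.float32)*1000)
    print(n,R.mean(0),rr,Y.mean(0), np.median(R[:,2]))
"
```

```text
boxtop ((531.4730224609375, 131.6610870361328), (200.1256866455078, 149.92576599121094), 25.781082153320312) 0.0600270062280982
grip [0.46608221 0.0990096  0.15838277] [[0.44643088 0.06058568 0.15252564]
 [0.48613446 0.1383529  0.16345803]]
yellow post [0.46556426 0.16676875 0.12771134] [0.48895214 0.19041926 0.15231626]
A [ 0.53578783 -0.20363823  0.0157623 ] ((535.6611328125, -201.84637451171875), (16.518922805786133, 153.71395874023438), 0.8692902326583862) [ 0.53672743 -0.10618017  0.01488132] 0.015752937647921652
B [ 0.33280104 -0.18171217  0.02172546] ((332.7024230957031, -181.53030395507812), (218.88636779785156, 20.923646926879883), 81.56378173828125) [ 0.35312883 -0.05125712  0.0208866 ] 0.021786969952467376
C [ 0.78456368 -0.27318347  0.0214635 ] ((784.6038818359375, -273.59625244140625), (219.798828125, 23.043254852294922), 58.865699768066406) [ 0.71567658 -0.38625031  0.02083672] 0.021303805602027496
```

View pics/c0.png

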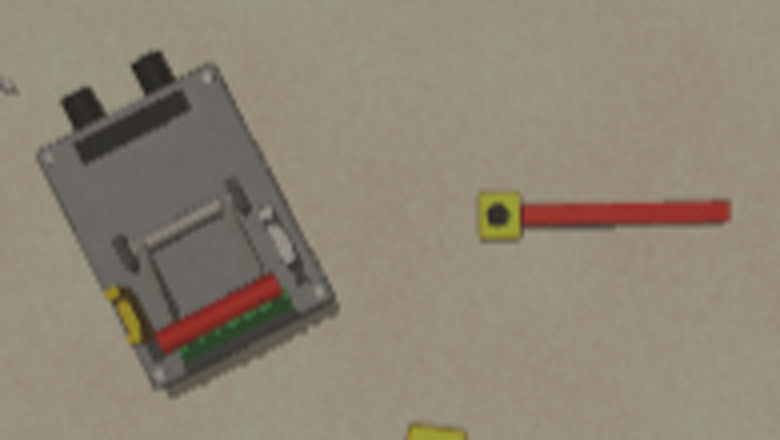

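The crop confirms it: the short bar has its eye on the left, towards the box, and the handle leans to the green side. The box is at (0.5315, 0.1317) with yaw 25.8°, and the bar origin is at (0.536, -0.202) with yaw about -0.5°. Next I move above the handle grip at (0.464, 0.099), jaws closing along the box's x.

Emit:
servo_tool(
  moves=[
    {"dx": 0.0175,"dy": -0.051,"dz": 0.01,"roll": -3.9,"jaw": 1},
    {"dx": 0.0175,"dy": -0.051,"dz": 0.01,"roll": -3.9,"jaw": 1},
    {"dx": 0.0175,"dy": -0.051,"dz": 0.01,"roll": -3.9,"jaw": 1},
    {"dx": 0.0175,"dy": -0.051,"dz": 0.01,"roll": -3.9,"jaw": 1},
    {"dx": 0.0175,"dy": -0.051,"dz": 0.01,"roll": -3.9,"jaw": 1},
    {"dx": 0.0175,"dy": -0.051,"dz": 0.01,"roll": -3.9,"jaw": 1},
    {"dx": 0.0175,"dy": -0.051,"dz": 0,"roll": -3.9,"jaw": 0.8},
    {"dx": 0.0175,"dy": -0.051,"dz": 0,"roll": -3.9,"jaw": 0.7},
    {"dx": 0.0175,"dy": -0.051,"dz": -0.01,"roll": -3.9,"jaw": 0.7},
    {"dx": 0.0175,"dy": -0.051,"dz": -0.01,"roll": -3.7,"jaw": 0.7},
  ],
  newtons=10,
)

```text
t: 1.35
eef_pos: [0.4643, 0.0982, 0.2664]
ee_rot: [-3.141, 0.0, -1.122]
force: [1.1, 0.8, 0.6]
width: 0.062
gripper_force: 0.0
```

Emit:
servo_tool(
  moves=[
    {"dz": -0.035,"jaw": 0.7},
    {"dz": -0.035,"jaw": 0.7},
    {"dz": -0.03,"jaw": 0.7},
    {"dz": -0.02,"jaw": 0.7},
    {"dz": -0.015,"jaw": 0.7},
    {"jaw": 0.3},
    {"jaw": 0.1},
    {"jaw": 0.1},
    {"jaw": 0.1},
    {"jaw": 0.1},
  ],
  newtons=10,
)

```text
$.moves[0]: bad value
```

```bash
python3 -c "
import numpy as np
a=np.radians(np.linspace(-43,45,13));x=110*np.sin(a);z=110*np.cos(a)
print(np.round(np.c_[np.diff(x)*.9003,np.diff(x)*.4352,np.diff(z)],1))"
```

```text
[[ 9.8  4.7  8.9]
 [10.7  5.2  7.5]
 [11.5  5.6  5.9]
 [12.1  5.8  4.2]
 [12.5  6.   2.4]
 [12.7  6.1  0.7]
 [12.6  6.1 -1.1]
 [12.4  6.  -2.9]
 [12.   5.8 -4.7]
 [11.3  5.5 -6.3]
 [10.5  5.1 -7.9]
 [ 9.5  4.6 -9.3]]
```

Emit:
servo_tool(
  moves=[
    {"dx": 0,"dy": 0,"dz": -0.035,"roll": 0,"jaw": 0.7},
    {"dx": 0,"dy": 0,"dz": -0.035,"roll": 0,"jaw": 0.7},
    {"dx": 0,"dy": 0,"dz": -0.03,"roll": 0,"jaw": 0.7},
    {"dx": 0,"dy": 0,"dz": -0.02,"roll": 0,"jaw": 0.7},
    {"dx": 0,"dy": 0,"dz": -0.015,"roll": 0,"jaw": 0.7},
    {"dx": 0,"dy": 0,"dz": 0,"roll": 0,"jaw": 0.3},
    {"dx": 0,"dy": 0,"dz": 0,"roll": 0,"jaw": 0.1},
    {"dx": 0,"dy": 0,"dz": 0,"roll": 0,"jaw": 0.1},
    {"dx": 0,"dy": 0,"dz": 0,"roll": 0,"jaw": 0.1},
    {"dx": 0,"dy": 0,"dz": 0,"roll": 0,"jaw": 0.1},
  ],
  newtons=10,
)

```text
t: 2.6
eef_pos: [0.465, 0.1004, 0.1321]
ee_rot: [-3.139, 0.0, -1.12]
force: [2.8, 0.5, -2.1]
width: 0.0175
gripper_force: 10.0
```

Gripped the cross bar. Now follow the arc.

Emit:
servo_tool(
  moves=[
    {"dx": 0.0098,"dy": 0.0047,"dz": 0.0089,"roll": 0,"jaw": 0.1},
    {"dx": 0.0107,"dy": 0.0052,"dz": 0.0075,"roll": 0,"jaw": 0.1},
    {"dx": 0.0115,"dy": 0.0056,"dz": 0.0059,"roll": 0,"jaw": 0.1},
    {"dx": 0.0121,"dy": 0.0058,"dz": 0.0042,"roll": 0,"jaw": 0.1},
    {"dx": 0.0125,"dy": 0.006,"dz": 0.0024,"roll": 0,"jaw": 0.1},
    {"dx": 0.0127,"dy": 0.0061,"dz": 0.0007,"roll": 0,"jaw": 0.1},
    {"dx": 0.0126,"dy": 0.0061,"dz": -0.0011,"roll": 0,"jaw": 0.1},
    {"dx": 0.0124,"dy": 0.006,"dz": -0.0029,"roll": 0,"jaw": 0.1},
    {"dx": 0.012,"dy": 0.0058,"dz": -0.0047,"roll": 0,"jaw": 0.1},
    {"dx": 0.0113,"dy": 0.0055,"dz": -0.0063,"roll": 0,"jaw": 0.1},
  ],
  newtons=12,
)

```text
t: 3.85
eef_pos: [0.5827, 0.1571, 0.1456]
ee_rot: [-3.142, -0.0, -1.12]
force: [0.7, -1.6, 0.5]
width: 0.0173
gripper_force: 12.0
```

Emit:
servo_tool(
  moves=[
    {"dx": 0.0105,"dy": 0.0051,"dz": -0.0079,"roll": 0,"jaw": 0.1},
    {"dx": 0.0075,"dy": 0.0036,"dz": -0.007,"roll": 0,"jaw": 0.1},
    {"dx": 0,"dy": 0,"dz": 0,"roll": 0,"jaw": 0.1},
    {"dx": 0,"dy": 0,"dz": 0,"roll": 0,"jaw": 0.5},
    {"dx": 0,"dy": 0,"dz": 0,"roll": 0,"jaw": 0.6},
    {"dx": 0,"dy": 0,"dz": 0,"roll": 0,"jaw": 0.6},
    {"dx": 0,"dy": 0,"dz": 0.03,"roll": 0,"jaw": 0.6},
    {"dx": 0,"dy": 0,"dz": 0.03,"roll": 0,"jaw": 0.6},
    {"dx": 0,"dy": 0,"dz": 0.04,"roll": 0,"jaw": 0.6},
    {"dx": 0,"dy": 0,"dz": 0.03,"roll": 0,"jaw": 0.6},
  ],
)

```text
t: 5.1
eef_pos: [0.6001, 0.1655, 0.2635]
ee_rot: [-3.139, 0.0, -1.12]
force: [0.3, -0.5, 0.1]
width: 0.0524
gripper_force: 0.0
```

Emit:
servo_tool(
  moves=[
    {"dx": -0.008,"dy": -0.042,"dz": 0,"roll": -3.3,"jaw": 0.6},
    {"dx": -0.008,"dy": -0.043,"dz": 0,"roll": -3.3,"jaw": 0.6},
    {"dx": -0.008,"dy": -0.043,"dz": 0,"roll": -3.3,"jaw": 0.6},
    {"dx": -0.008,"dy": -0.043,"dz": 0,"roll": -3.3,"jaw": 0.6},
    {"dx": -0.008,"dy": -0.043,"dz": 0,"roll": -3.3,"jaw": 0.6},
    {"dx": -0.008,"dy": -0.043,"dz": -0.03,"roll": -3.3,"jaw": 0.6},
    {"dx": -0.008,"dy": -0.043,"dz": -0.04,"roll": -3.3,"jaw": 0.6},
    {"dx": -0.008,"dy": -0.0425,"dz": -0.04,"roll": -3.2,"jaw": 0.6},
    {"dx": 0,"dy": 0,"dz": 0,"roll": 0,"jaw": 0.6},
    {"dx": 0,"dy": 0,"dz": 0,"roll": 0,"jaw": 0.6},
  ],
)

```text
t: 6.35
eef_pos: [0.5363, -0.1773, 0.1519]
ee_rot: [-3.141, -0.0, -1.579]
force: [0.8, 0.2, 0.4]
width: 0.052
gripper_force: 0.0
```

```bash
python3 -c "
from h import *
p,d=snap('scene','s1');print(get_state()['eef_pos'])
cv2.imwrite('pics/c1.png',cv2.resize(p[170:320,200:420,::-1],None,fx=3.5,fy=3.5,interpolation=cv2.INTER_CUBIC))"
```

```text
[ 0.53678748 -0.17684095  0.15240039]
```

View pics/c1.png

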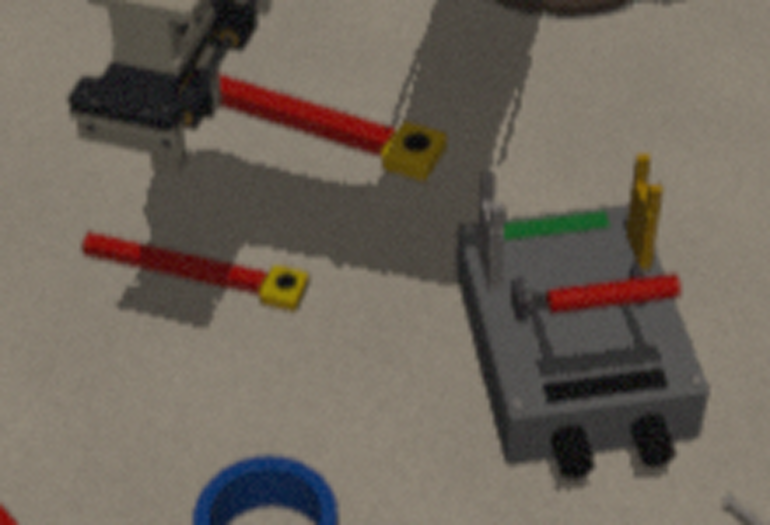

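The crop shows the handle over at off, with its red cross bar at crop pixel (615,292), leaning to the black patch. The small bar still lies at crop (170,265), eye at (285,287). Now I descend and grasp it.

Emit:
servo_tool(
  moves=[
    {"dx": 0,"dy": 0,"dz": -0.04,"roll": 0,"jaw": 0.6},
    {"dx": 0,"dy": 0,"dz": -0.04,"roll": 0,"jaw": 0.6},
    {"dx": 0,"dy": 0,"dz": -0.035,"roll": 0,"jaw": 0.6},
    {"dx": 0,"dy": 0,"dz": -0.02,"roll": 0,"jaw": 0.6},
    {"dx": 0,"dy": 0,"dz": -0.011,"roll": 0,"jaw": 0.6},
    {"dx": 0,"dy": 0,"dz": 0,"roll": 0,"jaw": 0.3},
    {"dx": 0,"dy": 0,"dz": 0,"roll": 0,"jaw": 0.05},
    {"dx": 0,"dy": 0,"dz": 0,"roll": 0,"jaw": 0.05},
    {"dx": 0,"dy": 0,"dz": 0,"roll": 0,"jaw": 0.05},
    {"dx": 0,"dy": 0,"dz": 0,"roll": 0,"jaw": 0.05},
  ],
  newtons=30,
)

```text
t: 7.65
eef_pos: [0.5363, -0.1772, 0.0059]
ee_rot: [-3.14, -0.0, -1.579]
force: [0.4, 0.2, 4.6]
width: 0.0157
gripper_force: 30.0
```

Emit:
servo_tool(
  moves=[
    {"dx": 0,"dy": 0,"dz": 0.03,"roll": 0,"jaw": 0.05},
    {"dx": 0,"dy": 0,"dz": 0.045,"roll": 0,"jaw": 0.05},
    {"dx": 0,"dy": 0,"dz": 0.05,"roll": 0,"jaw": 0.05},
    {"dx": 0,"dy": 0,"dz": 0.05,"roll": 0,"jaw": 0.05},
    {"dx": -0.005,"dy": 0.03,"dz": 0.035,"roll": 3,"jaw": 0.05},
    {"dx": -0.007,"dy": 0.04,"dz": 0,"roll": 3.3,"jaw": 0.05},
    {"dx": -0.008,"dy": 0.04,"dz": 0,"roll": 3.5,"jaw": 0.05},
    {"dx": -0.008,"dy": 0.04,"dz": 0,"roll": 3.5,"jaw": 0.05},
    {"dx": -0.007,"dy": 0.04,"dz": 0,"roll": 3.5,"jaw": 0.05},
    {"dx": -0.007,"dy": 0.04,"dz": 0,"roll": 3.5,"jaw": 0.05},
  ],
)

```text
t: 8.9
eef_pos: [0.493, 0.054, 0.2151]
ee_rot: [3.141, 0.0, -1.223]
force: [0.4, 0.3, -1.3]
width: 0.0158
gripper_force: 30.0
```

Emit:
servo_tool(
  moves=[
    {"dx": -0.007,"dy": 0.04,"dz": 0,"roll": 3,"jaw": 0.05},
    {"dx": -0.005,"dy": 0.03,"dz": 0,"roll": 2,"jaw": 0.05},
    {"dx": -0.002,"dy": 0.012,"dz": 0,"roll": 1,"jaw": 0.05},
    {"dx": 0,"dy": 0,"dz": 0,"roll": 0,"jaw": 0.05},
    {"dx": 0,"dy": 0,"dz": -0.02,"roll": 0,"jaw": 0.05},
    {"dx": 0,"dy": 0,"dz": -0.02,"roll": 0,"jaw": 0.05},
    {"dx": 0,"dy": 0,"dz": 0,"roll": 0,"jaw": 0.05},
    {"dx": 0,"dy": 0,"dz": 0,"roll": 0,"jaw": 0.05},
    {"dx": 0,"dy": 0,"dz": 0,"roll": 0,"jaw": 0.05},
    {"dx": 0,"dy": 0,"dz": 0,"roll": 0,"jaw": 0.05},
  ],
)

```text
t: 10.15
eef_pos: [0.4801, 0.135, 0.1759]
ee_rot: [-3.141, 0.0, -1.12]
force: [0.3, 0.6, -1.1]
width: 0.0159
gripper_force: 30.0
```

```bash
python3 -c "
from h import *
p,d=snap('scene','s2');q,e=snap('top','t2');s=get_state();print(s['eef_pos'],s['ee_rot'],s['force'])
a=cv2.resize(p[170:310,300:440,::-1],(400,400),interpolation=cv2.INTER_CUBIC)
b=cv2.resize(q[195:305,230:340,::-1],(400,400),interpolation=cv2.INTER_CUBIC)
cv2.imwrite('pics/c2.png',np.hstack([a,b]))"
```

```text
[0.47993953 0.13496707 0.17562016] [-3.14092500e+00  1.56576948e-04 -1.12000382e+00] [ 0.56808198 -0.41118811 -0.84411519]
```

View pics/c2.png

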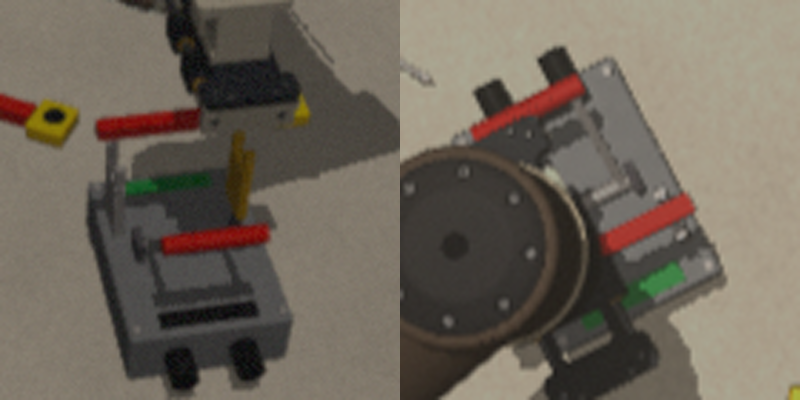

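The bar is held level above the posts, red end at left-crop (100,128) over the steel saddle and eye on the yellow side. I'll check its alignment numerically.

```bash
python3 -c "
from h import *
R=np.array([[.9003,.4352],[-.4352,.9003]])
for n,f,w in(('top','t2',(245,270,285,325)),('scene','s2',(195,222,330,372))):
    im=cv2.imread(f'pics/{f}.png').astype(int);d=np.load(f'pics/{f}.npy');b,g,r=im[...,0],im[...,1],im[...,2]
    m=np.zeros(d.shape,bool);m[w[0]:w[1],w[2]:w[3]]=1
    v,u=np.nonzero(m&(r>90)&(g<70)&(b<70)&(d>0));P=np.array([pt(n,d,a,c,0) for a,c in zip(u,v)])
    P=P[(P[:,2]>.165)&(P[:,2]<.2)]
    L=(P[:,:2]-[.5315,.1317])@R.T*1000
    print(n,len(P),'x',np.percentile(L[:,0],[3,50,97]),'y',L[:,1].min(),L[:,1].max(),'fit x(y)',np.polyfit(L[:,1],L[:,0],1),'z(y)',np.polyfit(L[:,1],P[:,2]*1000,1))
"
```

```text
top 147 x [-52.62934981 -45.59462005 -38.34137617] y -77.49633205384478 -6.747245150450178 fit x(y) [ 4.38408928e-03 -4.53212168e+01] z(y) [5.06070650e-03 1.85851219e+02]
scene 128 x [-52.09336592 -42.38618485 -35.51444775] y -82.68212885712352 -13.723542565677677 fit x(y) [ 2.65697732e-03 -4.28842309e+01] z(y) [3.76256331e-03 1.84604491e+02]
```

Emit:
servo_tool(
  moves=[
    {"dx": 0,"dy": 0,"dz": -0.012,"roll": 0,"jaw": 0.05},
    {"dx": 0,"dy": 0,"dz": -0.012,"roll": 0,"jaw": 0.05},
    {"dx": 0,"dy": 0,"dz": -0.01,"roll": 0,"jaw": 0.05},
    {"dx": 0,"dy": 0,"dz": -0.006,"roll": 0,"jaw": 0.05},
    {"dx": 0,"dy": 0,"dz": -0.003,"roll": 0,"jaw": 0.05},
    {"dx": 0,"dy": 0,"dz": -0.002,"roll": 0,"jaw": 0.05},
    {"dx": 0,"dy": 0,"dz": 0,"roll": 0,"jaw": 0.05},
    {"dx": 0,"dy": 0,"dz": 0,"roll": 0,"jaw": 0.05},
    {"dx": 0,"dy": 0,"dz": 0,"roll": 0,"jaw": 0.05},
    {"dx": 0,"dy": 0,"dz": 0,"roll": 0,"jaw": 0.05},
  ],
)

```text
t: 11.5
eef_pos: [0.4799, 0.1349, 0.1304]
ee_rot: [-3.141, 0.0, -1.12]
force: [0.6, 0.5, -0.7]
width: 0.0152
gripper_force: 30.0
```

Emit:
servo_tool(
  moves=[
    {"dx": 0,"dy": 0,"dz": -0.001,"roll": 0,"jaw": 0.05},
    {"dx": 0,"dy": 0,"dz": -0.001,"roll": 0,"jaw": 0.05},
    {"dx": 0,"dy": 0,"dz": 0,"roll": 0,"jaw": 0.05},
    {"dx": 0,"dy": 0,"dz": 0,"roll": 0,"jaw": 0.05},
    {"dx": 0,"dy": 0,"dz": 0,"roll": 0,"jaw": 0.05},
    {"dx": 0,"dy": 0,"dz": 0,"roll": 0,"jaw": 0.05},
    {"dx": 0,"dy": 0,"dz": 0,"roll": 0,"jaw": 0.05},
    {"dx": 0,"dy": 0,"dz": 0,"roll": 0,"jaw": 0.05},
    {"dx": 0,"dy": 0,"dz": 0,"roll": 0,"jaw": 0.05},
    {"dx": 0,"dy": 0,"dz": 0,"roll": 0,"jaw": 0.05},
  ],
)

```text
t: 12.75
eef_pos: [0.4798, 0.1349, 0.1283]
ee_rot: [-3.142, 0.0, -1.12]
force: [0.3, -1.0, -2.1]
width: 0.0157
gripper_force: 30.0
```

Almost there, with no contact yet. I'll go another 1.5 mm in small steps.

Emit:
servo_tool(
  moves=[
    {"dx": 0,"dy": 0,"dz": -0.0005,"roll": 0,"jaw": 0.05},
    {"dx": 0,"dy": 0,"dz": -0.0005,"roll": 0,"jaw": 0.05},
    {"dx": 0,"dy": 0,"dz": -0.0005,"roll": 0,"jaw": 0.05},
    {"dx": 0,"dy": 0,"dz": 0,"roll": 0,"jaw": 0.05},
    {"dx": 0,"dy": 0,"dz": 0,"roll": 0,"jaw": 0.05},
    {"dx": 0,"dy": 0,"dz": 0,"roll": 0,"jaw": 0.05},
    {"dx": 0,"dy": 0,"dz": 0,"roll": 0,"jaw": 0.05},
    {"dx": 0,"dy": 0,"dz": 0,"roll": 0,"jaw": 0.05},
    {"dx": 0,"dy": 0,"dz": 0,"roll": 0,"jaw": 0.05},
    {"dx": 0,"dy": 0,"dz": 0,"roll": 0,"jaw": 0.05},
  ],
)

```text
t: 14.0
eef_pos: [0.4799, 0.1349, 0.1278]
ee_rot: [-3.141, -0.0, -1.12]
force: [-2.9, -0.7, 10.6]
width: 0.0153
gripper_force: 30.0
```

Contact: about 11 N upward, so the bar is seated. Release and retreat.

Emit:
servo_tool(
  moves=[
    {"dx": 0,"dy": 0,"dz": 0.0005,"roll": 0,"jaw": 0.05},
    {"dx": 0,"dy": 0,"dz": 0,"roll": 0,"jaw": 0.25},
    {"dx": 0,"dy": 0,"dz": 0,"roll": 0,"jaw": 0.45},
    {"dx": 0,"dy": 0,"dz": 0,"roll": 0,"jaw": 0.5},
    {"dx": 0,"dy": 0,"dz": 0,"roll": 0,"jaw": 0.5},
    {"dx": 0,"dy": 0,"dz": 0.01,"roll": 0,"jaw": 0.5},
    {"dx": 0,"dy": 0,"dz": 0.03,"roll": 0,"jaw": 0.5},
    {"dx": 0,"dy": 0,"dz": 0.04,"roll": 0,"jaw": 0.5},
    {"dx": 0,"dy": 0,"dz": 0.04,"roll": 0,"jaw": 0.5},
    {"dx": 0,"dy": 0,"dz": 0.04,"roll": 0,"jaw": 0.5},
  ],
)

```text
t: 15.25
eef_pos: [0.4797, 0.1347, 0.2895]
ee_rot: [-3.141, 0.0, -1.12]
force: [0.7, 0.1, -0.4]
width: 0.0439
gripper_force: 0.0
```

Emit:
servo_tool(
  moves=[
    {"dx": 0,"dy": -0.03,"dz": 0,"roll": 0,"jaw": 0.5},
    {"dx": 0,"dy": -0.04,"dz": 0,"roll": 0,"jaw": 0.5},
    {"dx": 0,"dy": -0.04,"dz": 0,"roll": 0,"jaw": 0.5},
    {"dx": 0,"dy": -0.04,"dz": 0,"roll": 0,"jaw": 0.5},
    {"dx": 0,"dy": -0.04,"dz": 0,"roll": 0,"jaw": 0.5},
    {"dx": 0,"dy": -0.04,"dz": 0,"roll": 0,"jaw": 0.5},
    {"dx": 0,"dy": -0.04,"dz": 0,"roll": 0,"jaw": 0.5},
    {"dx": 0,"dy": -0.03,"dz": 0,"roll": 0,"jaw": 0.5},
    {"dx": 0,"dy": 0,"dz": 0,"roll": 0,"jaw": 0.5},
    {"dx": 0,"dy": 0,"dz": 0,"roll": 0,"jaw": 0.5},
  ],
)

```text
t: 16.5
eef_pos: [0.4797, -0.1651, 0.2877]
ee_rot: [-3.141, -0.0, -1.121]
force: [-1.0, 0.7, -0.4]
width: 0.0439
gripper_force: 0.0
```

```bash
python3 -c "
from h import *
p,d=snap('scene','s3');q,e=snap('top','t3');s=get_state();print(s['eef_pos'])
a=cv2.resize(p[170:310,300:440,::-1],(400,400),interpolation=cv2.INTER_CUBIC)
b=cv2.resize(q[195:305,230:340,::-1],(400,400),interpolation=cv2.INTER_CUBIC)
cv2.imwrite('pics/c3.png',np.hstack([a,b]))
R=np.array([[.9003,.4352],[-.4352,.9003]])
im=q.astype(int);r,g,bl=im[...,0],im[...,1],im[...,2]
m=np.zeros(e.shape,bool);m[195:305,230:340]=1
for nm,k in(('red',(r>100)&(g<70)&(bl<70)),('yel',(r>110)&(g>90)&(bl<80))):
    v,u=np.nonzero(m&k&(e>0));P=np.array([pt('top',e,a,c,0) for a,c in zip(u,v)])
    L=(P[:,:2]-[.5315,.1317])@R.T*1000
    for h in((L[:,0]<0),(L[:,0]>20)):
        if h.sum()>5:print(nm,h.sum(),'mean',L[h].mean(0),'y',L[h,1].min(),L[h,1].max(),'z(y)',np.polyfit(L[h,1],P[h,2]*1000,1))
"
```

```text
[ 0.47986261 -0.16453511  0.28757897]
red 10 mean [-45.28550643  77.45961468] y 75.0925176183479 79.4232757446283 z(y) [ 1.01679448 58.80874522]
red 184 mean [76.45030577 -0.36734625] y -45.08918099399155 44.591543462747936 z(y) [1.54017780e-02 1.52841999e+02]
yel 115 mean [-45.31670655  95.65226792] y 80.34165770467136 128.49701208376152 z(y) [ -0.94362869 223.17055753]
```

View pics/c3.png

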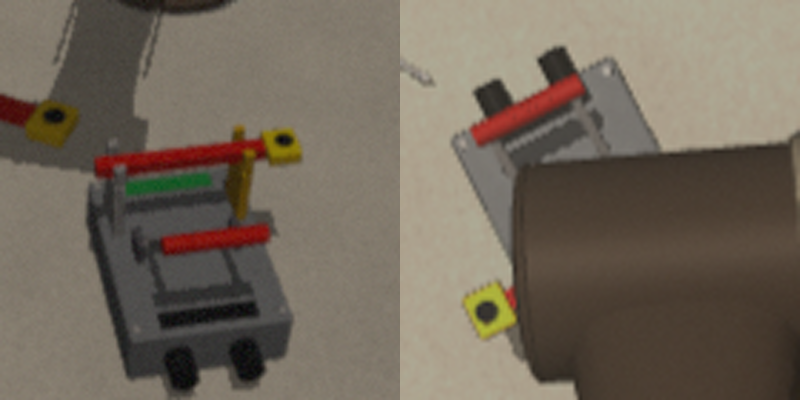

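The bar lies level in both saddles, from (97,165) on the steel side to its eye at (283,145) beyond the yellow post. The eye measures y≈96 mm and x≈-45 mm in the box frame. The handle is at off and the gripper is clear, so I'm handing in.

```bash
python3 -c "
from station import *
print(job_done())"
```

```text
the job is handed in; nothing more can be done
None
```

I swung the isolator handle to off and laid the smallest lock-out bar flat and centred in both saddles, eye on the yellow side, without going near the mug, bottle, tape roll or screwdriver; I handed the job in at about 16.6 s, and no verdict came back.

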